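# Set the hold-down thumbscrew of a guarded module fixture

## Robot

A 6-joint arm with a two-finger parallel gripper is mounted at the origin on the work surface. World frame = base frame: x ahead of the robot, y to its left, z up, the work surface at z = 0. Lengths are in m, angles in rad, forces in N, time in s.
With the tool pointing down it reaches from about 0.375 to 0.9 m from the base axis. Payload 3.1 kg.
Tool frame: the origin (TCP) lies midway between the tips of the shut fingers; the grasp point (between the pads) lies 19 mm behind it; z points along the fingers, y is the direction in which the jaws open and shut (so a half turn about z gives the same grasp; the last joint's range is limited). The gripper opens to 85 mm and grips with 20 to 120 N. Pads are 22 mm wide; open, the fingers measure 114 mm over their backs; the gripper's body (76 mm by 85 mm) begins 54 mm behind the grasp point. The pads swing forward as they close: fully open they stand 13 mm farther back than shut.
Start: joints at [0.965, 0.527, 1.433, -0, 1.181, -0.178], TCP at [0.259, 0.569, 0.231] pointing down, gripper open.
Joint ranges: [-3.08, 3.08], [-0.75, 2.2], [0.22, 2.44], [-1.43, 4.57], [0, 2.65], [-2.85, 2.85]. Speed limits (rad/s): [2.79, 2.79, 3.14, 3.14, 3.14, 3.14].

## Interface

Orientations are given as a unit quaternion [x, y, z, w].
In Python, from station import manip gives the robot as it stands.
- The arm moves only by the tool servo_tool, never from a script. Its argument "motion" is a list of rows, each a list of 7 numbers: the shift along the tool's x, y, z in mm, then the turn, a rotation vector about the tool's x, y, z in rad, then the opening, from -1 (shut) to 1 (fully open), so that 0 is half open. In form: [[x, y, z, rx, ry, rz, hand], ...]. A call has 1 to 12 rows; each row shifts and turns the pose as measured when the row begins, along the tool's axes as they then stand; what a row does not reach is not made up. A row lasts 1/12 s, in which the tool goes at most 41.7 mm and 7.16 degrees, less where a joint would pass 70% of its speed; a pose out of reach is approached as far as the arm can. A call with a gripper value outside its range is refused whole. The fingers move at their own pace and stop on an object; "grip_force" is the grip in N (left out, the last holds). Time passes only in rows, so rows that do not move let the fingers close. It gives the time, the measured TCP pose, the force and the opening at its end, in the units of the state.
- manip.sense(): the state, without advancing time (a new reading comes with each control period).
- manip.snapshot(name): name is "side" or "top" or "wrist"; returns a dict with "frame" (420x560x3 uint8, red, green, blue), "mtx" (3x3 intrinsics, pixels), "dist_coeffs" ([k1, k2, p1, p2, k3] as OpenCV has them; the pictures are not rectified), "world_from_camera" (4x4, takes a point from camera to world coordinates). Camera axes: x right, y up, looking along -z (the intrinsics and any distortion apply to the point x, -y, -z); pixel columns grow to the right and rows downward; lengths in m; the calibration is good to about 2 mm. A picture is of the moment at which its call begins. There is no depth.
- manip.sign_off(): hands the job in, once; it reports no verdict.
The state is a dict: "t": time; "q": joint angles; "qd": joint speeds; "tau": joint torques, N m; "tcp_pos": TCP position; "tool_rot": TCP orientation; "force": force on the tool from outside, world axes, zero at the start; "ft_torque": the same for the moment, N m; "finger_gap": opening from 0.0 (shut) to 1.0 (fully open).
Only numpy, scipy, OpenCV 4.12 (cv2) and the standard library are available. Lean on these libraries where they do the work, as an engineer would, in place of code of your own. Each camera call takes 0.05 s, during which the arm holds its last target.

## Task

Swing the fixture's clear guard all the way up and lay it gently against its open stop, where it stays by itself. Then turn the hold-down thumbscrew clockwise until it seats on the module, back it off a quarter turn, and finish still gripping the knob, keeping it there so that the lock nut can be tightened. Leave the spare module, the screw dish and the screwdriver on the bench where they are.

Things in the scene. Friction and masses are not known exactly. Their poses are not given: they have to be found in the camera images.
- fixture: Fixed bench fixture: base plate 270 x 270 x 16 mm (y -120 to +150), end cheeks 8 mm thick and 110 mm high at x = +-121, in the middle a finned module 120 x 85 mm and over it a bracket arm along y (26 mm wide, top at 66) that carries the thumbscrew; stop posts 160 mm high at y = 143, x = +-95. Origin on the bench under the thumbscrew's axis; z up; x along the guard's hinge; +y towards the hinge.
- guard_hinge (a point): Middle of the guard's hinge axis, at fixture x = 0, y = 115 mm, 119 mm above the bench. The axis runs along the fixture's x.
- guard_handle (a point): Centre of the guard's handle: a round black bar 12 mm thick, 116 mm long, parallel to the hinge and 215 mm from it, moving with the guard. It lies in the panel's plane beyond its free edge, which is 178 mm from the hinge (31 mm of free gap between bar and edge); a 10 mm rod joins it to the panel 52 mm to either side of its centre.
- guard_panel (a joint): Angle of the guard, a clear panel 250 mm wide, 5 mm thick: 0 = closed (level, over the thumbscrew, handle on the fixture's -y side), grows as the handle swings up and over towards +y; 1.8 rad = against the open stop, 13 degrees past upright. A friction hinge keeps it where it is left; moving it takes 3 to 5 N at the handle. Starts closed or up to 0.3 rad ajar.
- thumbscrew: Knurled round steel thumbscrew, upright in the bracket: knob 30 mm diameter, 22 mm high, slot across its top. Origin on its axis at mid height of the knob, 93 mm above the bench when seated (rises 1.25 mm a turn). Under the knob are a collar 17 mm across and a lock nut, then the bracket arm 27 mm below the origin. It stands 105 mm from the hinge axis, so the open guard stands beside it.
- screw_turn (a joint): Turn of the thumbscrew: 0 = seated (foot tight on the module, it turns no further), grows counter-clockwise seen from above as it is backed off, 1.571 rad = a quarter turn off. It starts 0.6 to 1.5 rad off the seat. Turning takes about 0.05 N m, and it stays where it is left.
- spare_module: A second finned aluminium module, 120 x 95 x 24 mm, loose on the bench on the fixture's -y side. Origin at the centre of its underside. Leave alone.
- screw_dish: Round steel dish with small screws, 80 mm diameter, 30 mm high, loose on the bench on the fixture's +y side. Origin at the centre of its underside. Leave alone.
- screwdriver: Hand screwdriver 190 mm long lying on the bench beyond the fixture. Leave alone.

How it is judged:
On the way, in this order (a step that is already met when the one before it is completed fails the run):
1. the guard is up against its open stop (value of joint guard_panel above 1.7 rad and velocity of joint guard_panel below 0.1 rad/s), for 0.2 s.
2. the thumbscrew is seated, with the guard open (value of joint screw_turn below 0.08 rad and value of joint guard_panel above 1.65 rad), for 0.1 s.
At the end, for the whole second after the job is handed in: After the guard was laid on its stop and the screw was seated, the thumbscrew stands a quarter turn off its seat (1.57 rad, within 0.30), still, with the fingers still gripping the knob (more than 2 N), and the guard stays at its open stop (above 1.65 rad) (value of joint screw_turn between 1.27 and 1.87 rad and velocity of joint screw_turn between -0.1 and 0.1 rad/s and contact force between the fingers and thumbscrew above 2 N and value of joint guard_panel above 1.65 rad); the arm keeps its last pose, push and grip.
It fails at once if the guard is slammed against its open stop (faster than 1 rad/s over the last 0.15 rad) (value of joint guard_panel above 1.65 rad and velocity of joint guard_panel above 1 rad/s).
It fails at once if the spare module is shifted by more than 30 mm (distance of spare_module from where it was at the start of the episode above 0.03 m).
It fails at once if the screw dish is shifted by more than 30 mm (distance of screw_dish from where it was at the start of the episode above 0.03 m).
It fails at once if the screwdriver is shifted by more than 30 mm (distance of screwdriver from where it was at the start of the episode above 0.03 m).
It also fails if it takes over 72 s, if anything falls off the work surface, if the arm or the gripper's body presses on something with over 40 N, if the wrist force passes 120 N, or if a joint passes its speed limit or range.

## Working session

There is one attempt and no reset: what is moved stays moved. The work goes in short steps, Python scripts to look and compute and a tool call to move; the robot and the scene stay as the last step left them, time stands still between calls to the robot, and variables do not carry over. Pictures are saved under pics/ and viewed, and the job is handed in when it is done.

Besides the shell and the picture viewer there is one more tool, called after "Emit:" in YAML: its name, and indented under it one key for each argument. servo_tool: Moves the arm, as the interface text tells. Its arguments: {"type":"object","properties":{"motion":{"type":"array"},"grip_force":{"type":"number"}},"required":["motion"]}

```bash
ls; mkdir -p pics; python3 - <<'E'
from station import manip
import cv2
s=manip.sense(); print(s)
for n in("side","top","wrist"):
    d=manip.snapshot(n); cv2.imwrite(f"pics/{n}0.png",d["frame"][:,:,::-1]); print(n,d["mtx"].tolist(),d["dist_coeffs"],d["world_from_camera"].round(4).tolist())
E
```

```text
pics
{'t': 0.0, 'q': array([ 9.64481929e-01,  5.28489689e-01,  1.43392338e+00,  8.15003558e-06,
        1.18139307e+00, -1.78447492e-01]), 'qd': array([ 0.00054222, -0.00041149,  0.0033925 ,  0.0021362 ,  0.00028905,
       -0.00067519]), 'tau': array([-1.28343429e-03, -4.42354703e+01, -1.78021288e+01, -4.14565029e-04,
        8.52497178e-03, -2.95674099e-06]), 'tcp_pos': array([0.25885259, 0.56807844, 0.23031247]), 'tool_rot': array([ 2.12306702e-01,  9.77202456e-01, -1.02119042e-03, -4.26688520e-04]), 'force': array([ 0.06439522,  1.08091486, -0.13888995]), 'ft_torque': array([ 0.03622004, -0.00514629,  0.02385179]), 'finger_gap': 0.9964669035716313}
side [[482.8801529604565, 0.0, 276.0181517487411], [0.0, 482.8801529604565, 201.27284746545928], [0.0, 0.0, 1.0]] [-0.05645591  0.          0.          0.          0.        ] [[0.9705, 0.2069, -0.1235, 0.4424], [-0.2405, 0.8007, -0.5487, -0.6052], [-0.0147, 0.5622, 0.8269, 1.0663], [0.0, 0.0, 0.0, 1.0]]
top [[503.1818399549752, 0.0, 282.9878865219955], [0.0, 503.1818399549752, 206.17984355574387], [0.0, 0.0, 1.0]] [0.05621942 0.         0.         0.         0.        ] [[0.0305, 0.9768, -0.2121, 0.3497], [-0.9995, 0.0307, -0.0025, 0.0466], [0.0041, 0.212, 0.9773, 1.1811], [0.0, 0.0, 0.0, 1.0]]
wrist [[378.2685797176734, 0.0, 282.71863593187385], [0.0, 378.2685797176734, 204.9968107895589], [0.0, 0.0, 1.0]] [-0.01721837  0.          0.          0.          0.        ] [[0.4139, -0.8733, -0.2569, 0.1941], [0.9103, 0.3962, 0.1196, 0.5985], [-0.0026, -0.2833, 0.959, 0.3733], [0.0, 0.0, 0.0, 1.0]]
```

View pics/side0.png

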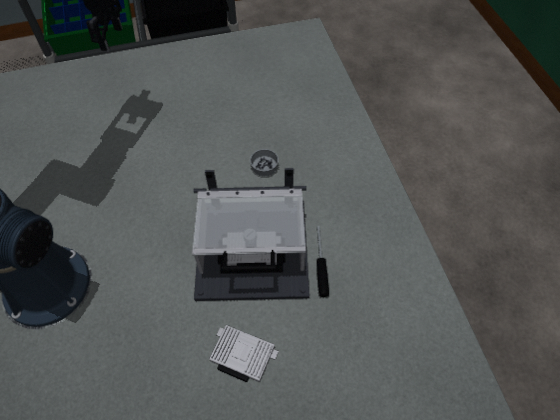

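View pics/top0.png

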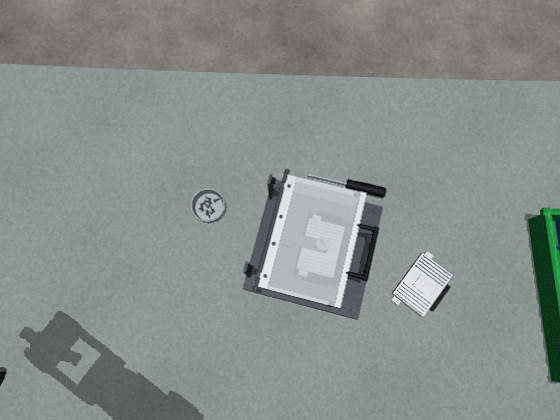

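View pics/wrist0.png

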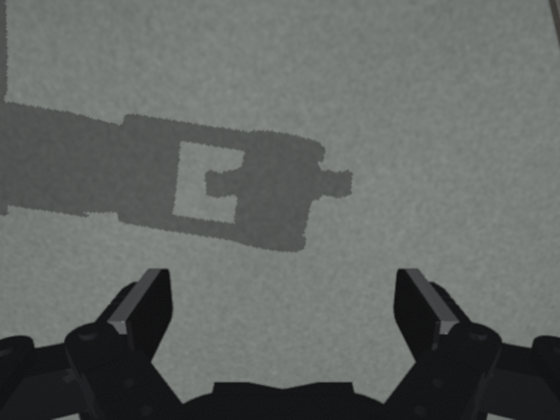

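The overview pictures show the fixture at about (315,245) in top and (250,245) in side. The guard is slightly ajar, with its handle toward the spare module. I'll enlarge both.

```bash
python3 - <<'E'
import cv2
a=cv2.imread("pics/top0.png")[160:330,230:400]; cv2.imwrite("pics/topc.png",cv2.resize(a,None,fx=3.5,fy=3.5,interpolation=cv2.INTER_CUBIC))
a=cv2.imread("pics/side0.png")[160:310,180:340]; cv2.imwrite("pics/sidec.png",cv2.resize(a,None,fx=4,fy=4,interpolation=cv2.INTER_CUBIC))
E
```

```text
(no output)
```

View pics/topc.png

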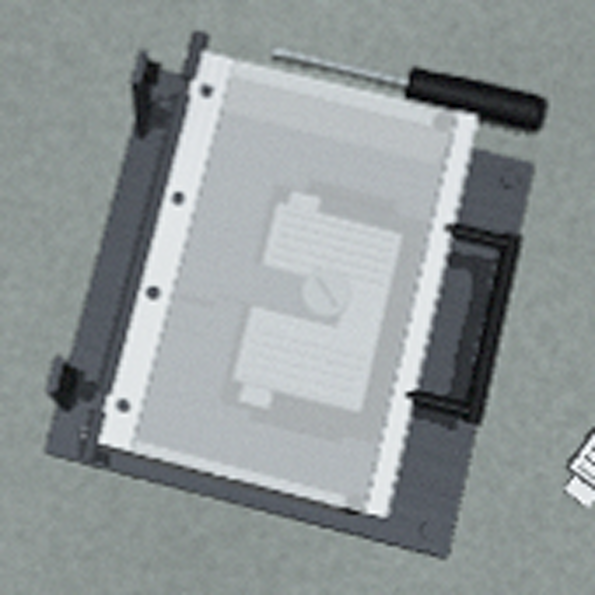

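View pics/sidec.png

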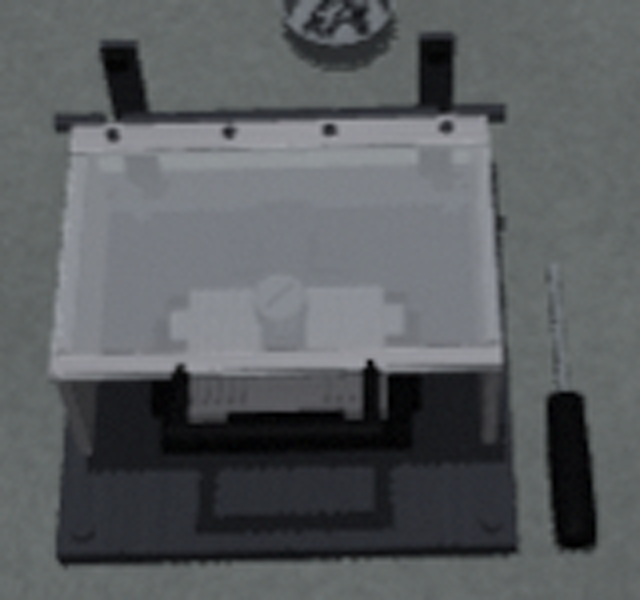

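```bash
cat > h.py <<'E'
import numpy as np, cv2
from scipy.optimize import least_squares
from scipy.spatial.transform import Rotation as R
def proj(P,d):
    T=np.linalg.inv(d["world_from_camera"]); P=np.atleast_2d(P)
    c=P@T[:3,:3].T+T[:3,3]; c=c*[1,-1,-1]
    return cv2.projectPoints(c.astype(float),np.zeros(3),np.zeros(3),d["mtx"],d["dist_coeffs"])[0][:,0]
def w(p,L):
    x,y,a=p[:3]; L=np.atleast_2d(L); c,s=np.cos(a),np.sin(a)
    return np.c_[x+c*L[:,0]-s*L[:,1],y+s*L[:,0]+c*L[:,1],L[:,2]]
def g(x,r,th): return [x,.115-r*np.cos(th),.119+r*np.sin(th)]
E
python3 - <<'E'
from h import *
from station import manip
dt=manip.snapshot("top");ds=manip.snapshot("side")
def pts(th):
    T=[([.135,-.12,.016],(534,160)),([-.135,-.12,.016],(447,556)),([-.135,.15,.016],(45,453)),(g(.058,.215,th),(516,238)),(g(-.058,.215,th),(478,418)),([0,0,.105],(323,296)),(g(.125,.178,th),(477,118)),(g(-.125,.178,th),(387,516))]
    S=[([-.135,-.12,.016],(58,550)),([.135,-.12,.016],(517,545)),(g(-.058,.215,th),(165,432)),(g(.058,.215,th),(410,432)),([0,0,.105],(281,295)),(g(-.125,.178,th),(50,368)),(g(.125,.178,th),(502,358))]
    return T,S
def res(p):
    T,S=pts(p[3]); o=[]
    for d,A,f,off in((dt,T,3.5,(230,160)),(ds,S,4,(180,160))):
        o.append(proj(w(p,[a for a,_ in A]),d)-(np.array([b for _,b in A])/f+off))
    return np.vstack(o)
best=min((least_squares(lambda p:res(p).ravel(),[.4,0.,a,.1],loss='soft_l1') for a in(-2,-1,0,1,2,3)),key=lambda r:r.cost)
print(best.x,best.cost);print(res(best.x).round(1).tolist())
p=best.x
np.save("p.npy",p)
for L in([0,0,.093],g(0,.215,p[3]),g(0,.215,1.8),g(0,.215,.9),[0,.115,.119]):
    W=w(p,L)[0];print(W.round(4),np.hypot(*W[:2]))
s=manip.sense();print(R.from_quat(s["tool_rot"]).as_matrix().round(3))
E
```

```text
[ 0.50532576 -0.0400312  -0.21974071  0.06783489] 15.636019120792344
[[0.2, 0.1], [0.5, 0.4], [-0.3, -0.4], [-0.7, -1.9], [-1.5, 0.4], [1.1, -1.8], [-0.1, -1.4], [-0.4, 0.1], [-0.9, 1.7], [0.4, -0.1], [0.2, -0.2], [-6.9, -1.6], [-0.6, -0.0], [-0.7, 1.9], [0.3, 1.4]]
[ 0.5053 -0.04    0.093 ] 0.5069088888264334
[ 0.4836 -0.1371  0.1336] 0.5027048357131247
[0.541  0.1199 0.3284] 0.5541622676836735
[ 0.5013 -0.0582  0.2874] 0.5046320870056015
[0.5304 0.0722 0.119 ] 0.535285113557252
[[-0.91   0.415 -0.001]
 [ 0.415  0.91  -0.001]
 [ 0.    -0.001 -1.   ]]
```

Emit:
servo_tool:
  motion:
    - [0, 0, -20, 0, 0, -0.104, 1]
    - [0, 0, 0, 0, 0, -0.104, 1]
    - [-20, -35, 0, 0, 0, 0, 1]
    - [-20, -35, 0, 0, 0, 0, 1]
    - [-20, -35, 0, 0, 0, 0, 1]
    - [-20, -35, 0, 0, 0, 0, 0.5]
    - [-20, -35, 0, 0, 0, 0, 0]
    - [-20, -35, 0, 0, 0, 0, -0.1]
    - [-20, -35, 0, 0, 0, 0, -0.1]
    - [-20, -35, 0, 0, 0, 0, -0.1]
    - [-20, -35, 0, 0, 0, 0, -0.1]
    - [-20, -35, 0, 0, 0, 0, -0.1]

```text
t: 1.25
tcp_pos: [0.3849, 0.1796, 0.2494]
tool_rot: [0.096, 0.995, 0.003, 0.002]
force: [0.7, -0.7, 0.8]
finger_gap: 0.45
```

```bash
cat >> h.py <<'E'
def rel(manip,target):
    s=manip.sense(); M=R.from_quat(s["tool_rot"]).as_matrix()
    print("t",round(s["t"],2),"tcp",s["tcp_pos"].round(4),"q",s["q"].round(2),"F",s["force"].round(1),"Tq",s["ft_torque"].round(2),"gap",round(s["finger_gap"],3)); print("R",M.round(3).tolist())
    d=M.T@(np.array(target)-s["tcp_pos"]); print("toolshift mm",(d*1000).round(1)); 
    p=np.load("p.npy"); yx=np.array([-np.cos(p[2]),-np.sin(p[2]),0]); zz=np.array([0,0,-1]); want=np.c_[yx,np.cross(zz,yx),zz]
    print("toolturn",R.from_matrix(M.T@want).as_rotvec().round(3))
E
python3 - <<'E'
from h import *
from station import manip
p=np.load("p.npy");h=w(p,g(0,.215,p[3]))[0];rel(manip,h)
d=manip.snapshot("wrist");cv2.imwrite("pics/w1.png",d["frame"][:,:,::-1])
print(proj([h,w(p,[0,0,.105])[0],w(p,g(.058,.215,p[3]))[0],w(p,g(-.058,.215,p[3]))[0]],d).round(0).tolist())
E
```

```text
t 1.25 tcp [0.3849 0.1796 0.2494] q [ 0.17  0.23  1.89  0.    1.02 -1.21] F [ 0.7 -0.7  0.8] Tq [-0.    0.02 -0.04] gap 0.45
R [[-0.982, 0.191, 0.004], [0.191, 0.982, 0.005], [-0.003, 0.005, -1.0]]
toolshift mm [-157.  -292.7  114.7]
toolturn [0.005 0.003 0.028]
[[-66.0, 378.0], [69.0, 359.0], [-50.0, 432.0], [-84.0, 318.0]]
```

View pics/w1.png

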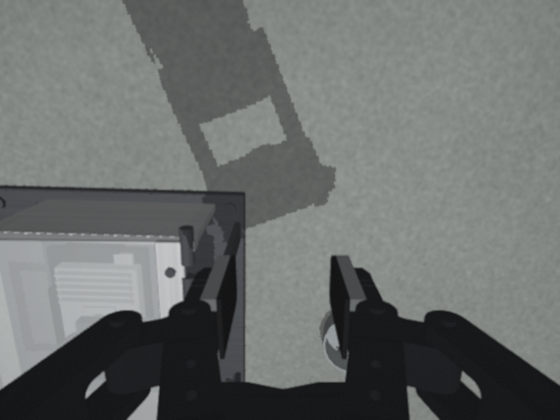

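Emit:
servo_tool:
  motion:
    - [-20, -36, 0, 0, 0, 0.03, -0.1]
    - [-20, -36, 0, 0, 0, 0, -0.1]
    - [-20, -36, 0, 0, 0, 0, -0.1]
    - [-20, -36, 0, 0, 0, 0, -0.1]
    - [-20, -36, 0, 0, 0, 0, -0.1]
    - [-20, -36, 0, 0, 0, 0, -0.1]
    - [-20, -36, 0, 0, 0, 0, -0.1]
    - [-20, -36, 0, 0, 0, 0, -0.1]
    - [0, 0, 0, 0, 0, 0, -0.1]

```text
t: 2.05
tcp_pos: [0.4802, -0.1473, 0.2517]
tool_rot: [0.117, 0.993, -0.001, 0.008]
force: [1.0, -1.1, 0.7]
finger_gap: 0.45
```

```bash
cat > look.py <<'E'
import sys
from h import *
from station import manip
p=np.load("p.npy");h=w(p,g(0,.215,p[3]))[0];rel(manip,h)
for n in ("wrist","top","side"):
    d=manip.snapshot(n);f=d["frame"][:,:,::-1]
    print(n,proj([h,w(p,[0,0,.105])[0],w(p,g(.058,.215,p[3]))[0],w(p,g(-.058,.215,p[3]))[0]],d).round(0).tolist())
    if n=="top": f=cv2.resize(f[130:340,200:480],None,fx=2.8,fy=2.8,interpolation=cv2.INTER_CUBIC)
    if n=="side": f=cv2.resize(f[100:310,120:380],None,fx=2.8,fy=2.8,interpolation=cv2.INTER_CUBIC)
    cv2.imwrite(f"pics/{n}_{sys.argv[1]}.png",f)
E
python3 look.py 2
```

```text
t 2.05 tcp [ 0.4802 -0.1473  0.2517] q [-0.52  0.33  1.72  0.01  1.08 -1.86] F [ 1.  -1.1  0.7] Tq [ 0.08 -0.03  0.  ] gap 0.45
R [[-0.972, 0.233, 0.015], [0.233, 0.973, -0.004], [-0.015, 0.0, -1.0]]
toolshift mm [  0.9  10.7 118.1]
toolturn [-0.     0.015 -0.015]
wrist [[297.0, 196.0], [422.0, 185.0], [298.0, 270.0], [297.0, 113.0]]
top [[371.0, 253.0], [323.0, 243.0], [377.0, 226.0], [365.0, 280.0]]
side [[249.0, 267.0], [250.0, 234.0], [276.0, 266.0], [221.0, 268.0]]
```

View pics/wrist_2.png

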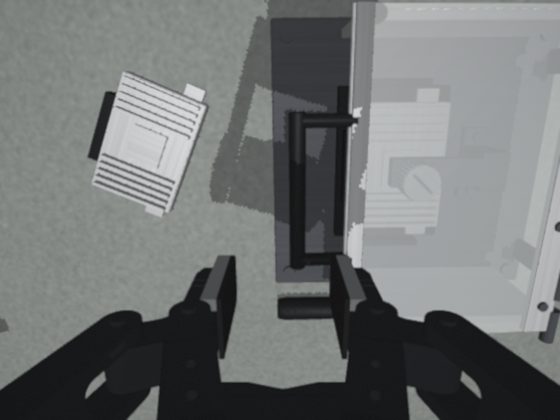

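View pics/side_2.png

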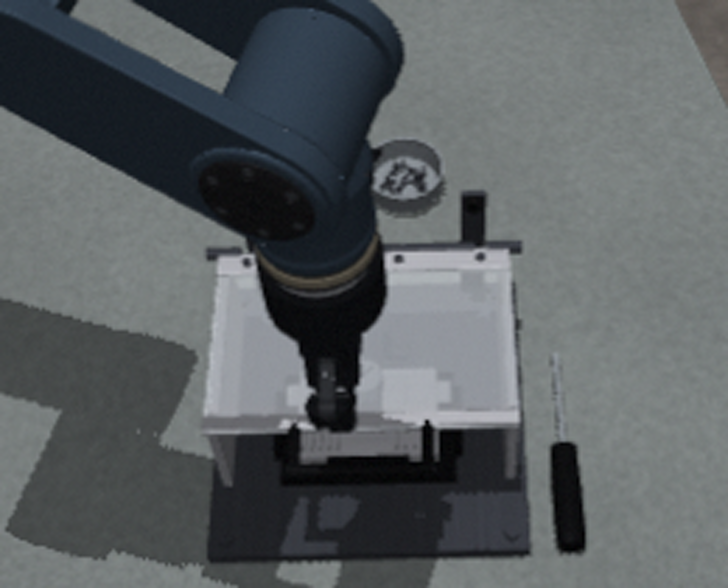

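View pics/top_2.png

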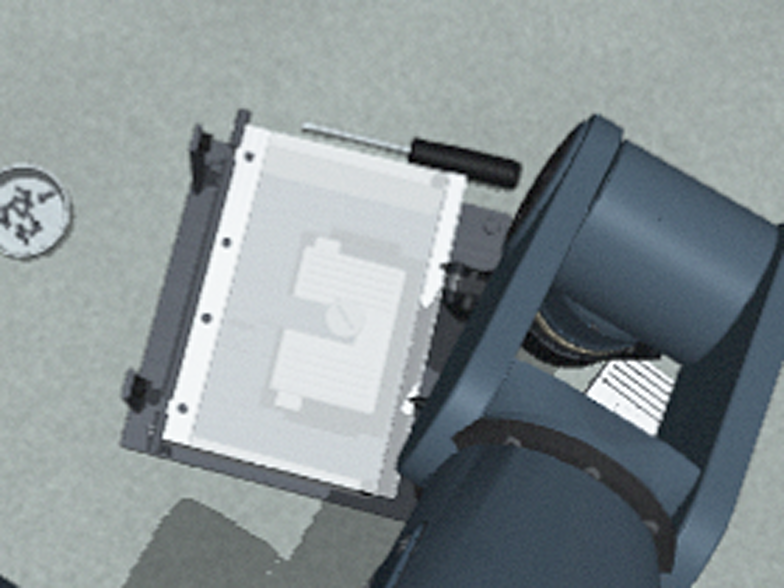

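The wrist picture puts the bar from (297,113) to (297,267) and the knob at (422,183). Both are within 3 px of the model, so I'll descend on the bar.

Emit:
servo_tool:
  motion:
    - [1, 11, 30, 0, 0.015, -0.015, -0.3]
    - [0, 0, 35, 0, 0, 0, -0.3]
    - [0, 0, 15, 0, 0, 0, -0.3]
    - [0, 0, 0, 0, 0, 0, -0.3]

```text
t: 2.53
tcp_pos: [0.4775, -0.122, 0.1707]
tool_rot: [0.104, 0.995, 0.003, -0.002]
force: [-0.4, -0.9, -0.0]
finger_gap: 0.35
```

```bash
python3 look.py 3
```

```text
t 2.53 tcp [ 0.4775 -0.122   0.1707] q [-0.48  0.44  1.82  0.01  0.88 -1.84] F [-0.4 -0.9 -0. ] Tq [-0.02 -0.01 -0.02] gap 0.35
R [[-0.978, 0.207, -0.003], [0.207, 0.978, 0.006], [0.004, 0.005, -1.0]]
toolshift mm [ -9.3 -13.7  37.1]
toolturn [ 0.005 -0.004  0.011]
wrist [[256.0, 256.0], [427.0, 238.0], [257.0, 351.0], [255.0, 143.0]]
top [[371.0, 253.0], [323.0, 243.0], [377.0, 226.0], [365.0, 280.0]]
side [[249.0, 267.0], [250.0, 234.0], [276.0, 266.0], [221.0, 268.0]]
```

View pics/wrist_3.png

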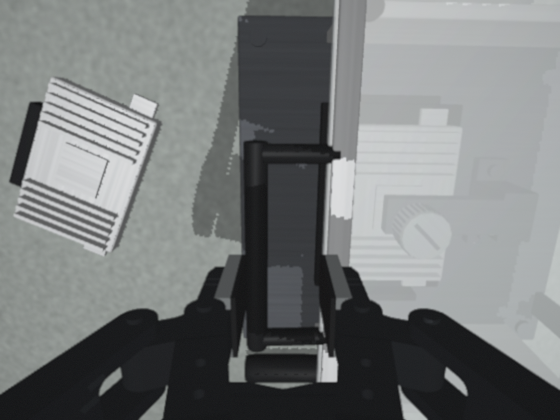

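Emit:
servo_tool:
  motion:
    - [-9, -13, 0, 0, 0, 0.01, -0.3]
    - [0, 0, 0, 0, 0, 0, -0.3]
    - [0, 0, 0, 0, 0, 0, -0.3]

```text
t: 2.93
tcp_pos: [0.489, -0.1398, 0.1777]
tool_rot: [0.109, 0.994, -0.0, 0.005]
force: [-0.6, 2.0, -0.4]
finger_gap: 0.347
```

```bash
python3 look.py 4
```

```text
t 2.93 tcp [ 0.489  -0.1398  0.1777] q [-0.5   0.45  1.78  0.    0.9  -1.86] F [-0.6  2.  -0.4] Tq [-0.01  0.04 -0.06] gap 0.347
R [[-0.976, 0.216, 0.01], [0.216, 0.976, -0.001], [-0.01, 0.001, -1.0]]
toolshift mm [ 6.2  1.4 44.1]
toolturn [0.001 0.01  0.002]
wrist [[285.0, 223.0], [451.0, 207.0], [284.0, 319.0], [286.0, 109.0]]
top [[371.0, 253.0], [323.0, 243.0], [377.0, 226.0], [365.0, 280.0]]
side [[249.0, 267.0], [250.0, 234.0], [276.0, 266.0], [221.0, 268.0]]
```

View pics/wrist_4.png

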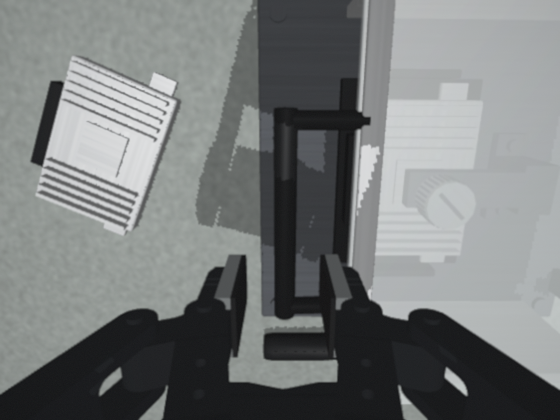

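Emit:
servo_tool:
  motion:
    - [5, 1, 20, 0, 0.01, 0, -0.3]
    - [0, 0, 20, 0, 0, 0, -0.3]
    - [0, 0, 12, 0, 0, 0, -0.3]
    - [0, 0, 6, 0, 0, 0, -0.3]
    - [0, 0, 0, 0, 0, 0, -0.3]
    - [0, 0, 0, 0, 0, 0, -0.3]

```text
t: 3.58
tcp_pos: [0.4854, -0.1387, 0.1197]
tool_rot: [0.109, 0.994, -0.0, 0.002]
force: [-0.1, -1.0, -0.2]
finger_gap: 0.354
```

```bash
python3 look.py 5
```

```text
t 3.58 tcp [ 0.4854 -0.1387  0.1197] q [-0.5   0.54  1.84  0.    0.76 -1.85] F [-0.1 -1.  -0.2] Tq [0.03 0.05 0.03] gap 0.354
R [[-0.976, 0.218, 0.005], [0.218, 0.976, -0.001], [-0.005, -0.0, -1.0]]
toolshift mm [  2.    1.1 -13.8]
toolturn [-0.     0.005  0.   ]
wrist [[285.0, 284.0], [504.0, 253.0], [284.0, 406.0], [285.0, 129.0]]
top [[371.0, 253.0], [323.0, 243.0], [377.0, 226.0], [365.0, 280.0]]
side [[249.0, 267.0], [250.0, 234.0], [276.0, 266.0], [221.0, 268.0]]
```

View pics/wrist_5.png

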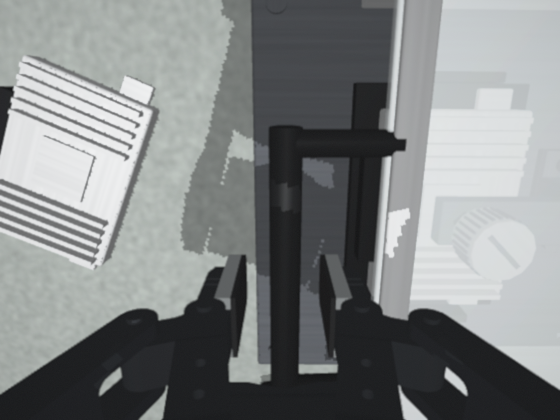

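View pics/side_5.png

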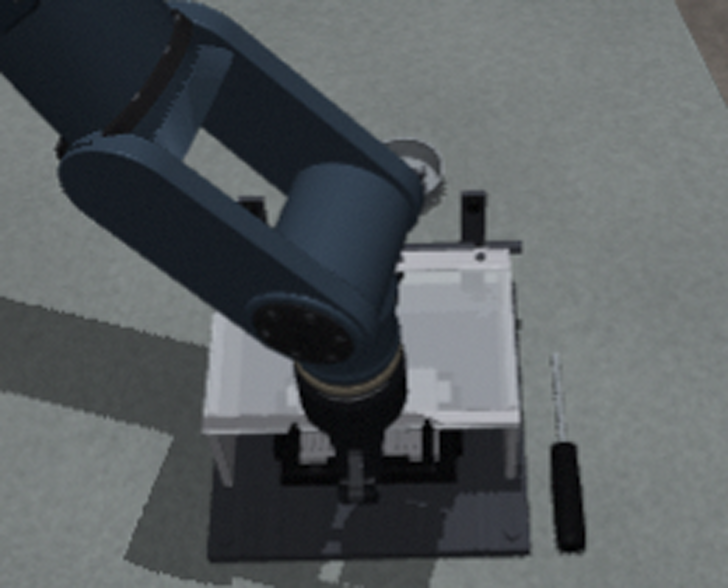

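Emit:
servo_tool:
  motion:
    - [2, 1, 8, 0, 0, 0, -0.3]
    - [0, 0, 0, 0, 0, 0, -0.3]
    - [0, 0, 0, 0, 0, 0, -1]
    - [0, 0, 0, 0, 0, 0, -1]
    - [0, 0, 0, 0, 0, 0, -1]
    - [0, 0, 0, 0, 0, 0, -1]
    - [0, 0, 0, 0, 0, 0, -1]
  grip_force: 25

```text
t: 4.32
tcp_pos: [0.485, -0.1379, 0.1133]
tool_rot: [0.109, 0.994, -0.002, 0.005]
force: [0.2, -0.6, -0.2]
finger_gap: 0.125
```

```bash
python3 look.py 6
```

```text
t 4.32 tcp [ 0.485  -0.1379  0.1133] q [-0.5   0.55  1.85  0.    0.73 -1.85] F [ 0.2 -0.6 -0.2] Tq [ 0.03  0.01 -0.03] gap 0.125
R [[-0.976, 0.217, 0.01], [0.217, 0.976, -0.004], [-0.01, -0.002, -1.0]]
toolshift mm [  1.3   0.4 -20.3]
toolturn [-0.002  0.01   0.001]
wrist [[283.0, 294.0], [510.0, 261.0], [283.0, 419.0], [283.0, 133.0]]
top [[371.0, 253.0], [323.0, 243.0], [377.0, 226.0], [365.0, 280.0]]
side [[249.0, 267.0], [250.0, 234.0], [276.0, 266.0], [221.0, 268.0]]
```

View pics/wrist_6.png

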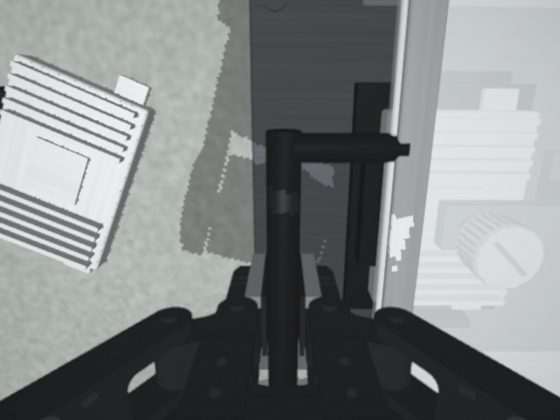

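Emit:
servo_tool:
  motion:
    - [0, 1, -13, 0, 0, 0, -1]
    - [0, 2, -13, 0, 0, 0, -1]
    - [0, 2, -13, 0, 0, 0, -1]
    - [0, 3, -12, 0, 0, 0, -1]
    - [0, 4, -12, 0, 0, 0, -1]
    - [0, 5, -12, 0, 0, 0, -1]

```text
t: 4.97
tcp_pos: [0.4884, -0.1224, 0.1866]
tool_rot: [0.11, 0.994, -0.002, 0.004]
force: [1.1, -0.6, -5.1]
finger_gap: 0.126
```

```bash
cat > arc.py <<'E'
from h import *
from station import manip
import sys
p=np.load("p.npy"); s=manip.sense(); M=R.from_quat(s["tool_rot"]).as_matrix()
gp=s["tcp_pos"]-.019*M[:,2]
d=gp-[p[0],p[1],0]; c,sn=np.cos(p[2]),np.sin(p[2]); L=np.array([c*d[0]+sn*d[1],-sn*d[0]+c*d[1],d[2]])
th=np.arctan2(L[2]-.119,.115-L[1]); print("t",round(s["t"],2),"local",L.round(4),"theta",th.round(3),"r",np.hypot(L[2]-.119,.115-L[1]).round(4),"F",s["force"].round(1),"Tq",s["ft_torque"].round(2),"gap",round(s["finger_gap"],3),"q",s["q"].round(2),"qd",abs(s["qd"]).max().round(2))
lx=np.array([c,sn,0]); ly=np.array([-sn,c,0])
print("tilt zt in local",(M[:,2]@lx).round(3),(M[:,2]@ly).round(3))
step=float(sys.argv[1]) if len(sys.argv)>1 else .06; n=int(sys.argv[2]) if len(sys.argv)>2 else 8
cur=[0.115-.215*np.cos(th),.119+.215*np.sin(th)]
for k in range(1,n+1):
    t2=th+step*k; t1=t2-step
    dl=.215*np.array([-(np.cos(t2)-np.cos(t1)),np.sin(t2)-np.sin(t1)])
    print(k,round(t2,2),(M.T@(ly*dl[0]+[0,0,dl[1]])*1000).round(1))
if "r" in sys.argv: print("radial fix needed: see r")
E
python3 arc.py
```

```text
t 4.97 local [ 0.0013 -0.084   0.2056] theta 0.41 r 0.217 F [ 1.1 -0.6 -5.1] Tq [-0.36 -0.12 -0.01] gap 0.126 q [-0.47  0.43  1.79 -0.    0.92 -1.82] qd 0.36
tilt zt in local 0.009 -0.004
1 0.47 [ -0.1   5.5 -11.7]
2 0.53 [ -0.1   6.1 -11.3]
3 0.59 [ -0.1   6.8 -11. ]
4 0.65 [ -0.1   7.5 -10.5]
5 0.71 [ -0.1   8.1 -10.1]
6 0.77 [-0.1  8.7 -9.6]
7 0.83 [-0.1  9.2 -9. ]
8 0.89 [-0.1  9.7 -8.4]
```

Force is about 5 N and the angle is 0.41 rad at a radius of 217 mm, so it tracks the arc well. Carrying on.

Emit:
servo_tool:
  motion:
    - [0, 6, -12, 0, 0, 0, -1]
    - [0, 6, -11, 0, 0, 0, -1]
    - [0, 7, -11, 0, 0, 0, -1]
    - [0, 8, -10, 0, 0, 0, -1]
    - [0, 8, -10, 0, 0, 0, -1]
    - [0, 9, -10, 0, 0, 0, -1]
    - [0, 9, -9, 0, 0, 0, -1]
    - [0, 10, -8, 0, 0, 0, -1]

```text
t: 5.63
tcp_pos: [0.5012, -0.0663, 0.2696]
tool_rot: [0.109, 0.994, -0.012, 0.004]
force: [-1.1, -6.7, -0.1]
finger_gap: 0.127
```

```bash
python3 arc.py
```

```text
t 5.63 local [ 0.0015 -0.0261  0.2886] theta 0.877 r 0.2207 F [-1.1 -6.7 -0.1] Tq [-1.05  0.29 -0.06] gap 0.127 q [-0.34  0.31  1.69 -0.02  1.13 -1.68] qd 0.26
tilt zt in local 0.012 -0.023
1 0.94 [-0.1 10.  -8.2]
2 1.0 [-0.1 10.4 -7.6]
3 1.06 [-0.1 10.9 -6.9]
4 1.12 [-0.1 11.3 -6.3]
5 1.18 [-0.1 11.6 -5.6]
6 1.24 [-0.1 11.9 -4.9]
7 1.3 [-0.1 12.2 -4.1]
8 1.36 [-0.1 12.4 -3.4]
```

Emit:
servo_tool:
  motion:
    - [0, 11, -7, 0, 0, 0, -1]
    - [0, 11, -7, 0, 0, 0, -1]
    - [0, 11, -6, 0, 0, 0, -1]
    - [0, 11, -5.5, 0, 0, 0, -1]
    - [0, 12, -5, 0, 0, 0, -1]
    - [0, 12, -4, 0, 0, 0, -1]
    - [0, 12, -3.5, 0, 0, 0, -1]

```text
t: 6.22
tcp_pos: [0.5176, 0.0058, 0.3139]
tool_rot: [0.108, 0.994, -0.028, 0.006]
force: [-0.6, -4.1, -1.1]
finger_gap: 0.127
```

```bash
python3 arc.py .03; python3 look.py 7
```

```text
t 6.22 local [0.0016 0.0484 0.3329] theta 1.269 r 0.224 F [-0.6 -4.1 -1.1] Tq [-0.88  0.13 -0.07] gap 0.127 q [-0.17  0.29  1.59 -0.06  1.25 -1.51] qd 0.31
tilt zt in local 0.018 -0.054
1 1.3 [-0.1  6.1 -2.2]
2 1.33 [-0.1  6.1 -2. ]
3 1.36 [-0.1  6.2 -1.8]
4 1.39 [-0.   6.2 -1.6]
5 1.42 [-0.   6.3 -1.4]
6 1.45 [-0.   6.3 -1.2]
7 1.48 [-0.   6.4 -1. ]
8 1.51 [-0.   6.4 -0.8]
t 6.22 tcp [0.5176 0.0058 0.3139] q [-0.17  0.29  1.59 -0.06  1.25 -1.51] F [-0.6 -4.1 -1.1] Tq [-0.88  0.13 -0.07] gap 0.127
R [[-0.977, 0.214, 0.006], [0.214, 0.975, -0.056], [-0.018, -0.054, -0.998]]
toolshift mm [   5.8 -137.   187.9]
toolturn [-0.054  0.018  0.004]
wrist [[129.0, 170.0], [245.0, 165.0], [136.0, 231.0], [121.0, 103.0]]
top [[371.0, 253.0], [323.0, 243.0], [377.0, 226.0], [365.0, 280.0]]
side [[249.0, 267.0], [250.0, 234.0], [276.0, 266.0], [221.0, 268.0]]
```

View pics/side_7.png

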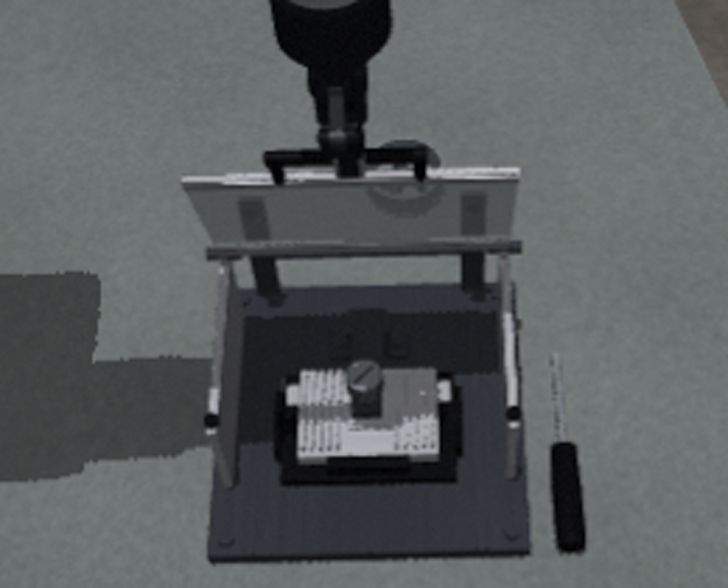

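View pics/wrist_7.png

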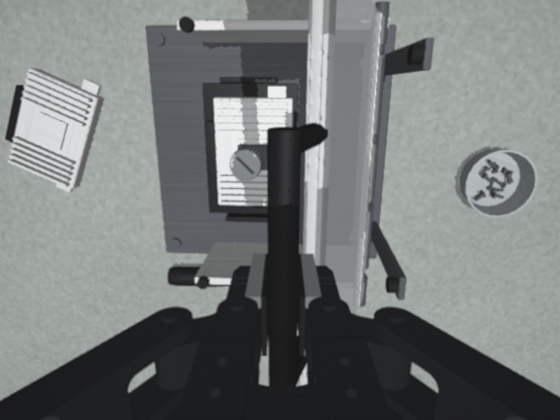

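Emit:
servo_tool:
  motion:
    - [0, 9, 1, -0.01, 0, 0, -1]
    - [0, 9, 0, -0.01, 0, 0, -1]
    - [0, 9, 0, -0.01, 0, 0, -1]
    - [0, 9, 0, -0.01, 0, 0, -1]
    - [0, 8, 0, -0.01, 0, 0, -1]

```text
t: 6.78
tcp_pos: [0.5264, 0.0439, 0.3218]
tool_rot: [0.106, 0.994, -0.01, 0.013]
force: [-0.3, -3.6, 2.2]
finger_gap: 0.123
```

```bash
python3 arc.py .025 14
```

```text
t 6.78 local [0.0018 0.0868 0.3408] theta 1.444 r 0.2236 F [-0.3 -3.6  2.2] Tq [-0.77  0.03 -0.15] gap 0.123 q [-0.12  0.29  1.57 -0.02  1.26 -1.47] qd 0.12
tilt zt in local 0.027 -0.018
1 1.47 [-0.1  5.3 -0.7]
2 1.49 [-0.1  5.3 -0.6]
3 1.52 [-0.   5.4 -0.4]
4 1.54 [-0.   5.4 -0.3]
5 1.57 [-0.   5.4 -0.2]
6 1.59 [-0.   5.4 -0. ]
7 1.62 [-0.   5.4  0.1]
8 1.64 [-0.   5.4  0.2]
9 1.67 [-0.   5.4  0.4]
10 1.69 [-0.   5.4  0.5]
11 1.72 [-0.   5.3  0.6]
12 1.74 [-0.   5.3  0.8]
13 1.77 [-0.   5.3  0.9]
14 1.79 [-0.   5.3  1. ]
```

Emit:
servo_tool:
  motion:
    - [0, 6, 2, 0, 0.01, 0, -1]
    - [0, 6, 2, 0, 0.01, 0, -1]
    - [0, 6, 2, -0.005, 0, 0, -1]
    - [0, 6, 2, -0.005, 0, 0, -1]
    - [0, 6, 2, -0.005, 0, 0, -1]
    - [0, 6, 2, -0.005, 0, 0, -1]

```text
t: 7.28
tcp_pos: [0.5345, 0.0801, 0.3223]
tool_rot: [0.106, 0.994, -0.001, 0.008]
force: [-0.1, -3.3, 5.7]
finger_gap: 0.126
```

```bash
python3 arc.py .025 10
```

```text
t 7.28 local [0.002  0.1236 0.3413] theta 1.61 r 0.2225 F [-0.1 -3.3  5.7] Tq [-0.58  0.17 -0.06] gap 0.126 q [-0.06  0.31  1.54 -0.    1.28 -1.41] qd 0.11
tilt zt in local 0.016 0.001
1 1.63 [-0.   5.4  0.3]
2 1.66 [-0.   5.4  0.4]
3 1.68 [-0.   5.3  0.5]
4 1.71 [-0.   5.3  0.7]
5 1.73 [-0.   5.3  0.8]
6 1.76 [-0.   5.3  0.9]
7 1.78 [-0.   5.3  1.1]
8 1.81 [-0.   5.2  1.2]
9 1.83 [-0.   5.2  1.3]
10 1.86 [-0.   5.2  1.5]
```

Emit:
servo_tool:
  motion:
    - [0, 5, 3, 0, 0, 0, -1]
    - [0, 5, 3, 0, 0, 0, -1]
    - [0, 4, 3, 0, 0, 0, -1]
    - [0, 4, 3, 0, 0, 0, -1]
    - [0, 4, 3, 0, 0, 0, -1]
    - [0, 4, 3, 0, 0, 0, -1]
    - [0, 4, 3, 0, 0, 0, -1]

```text
t: 7.87
tcp_pos: [0.5434, 0.1187, 0.316]
tool_rot: [0.106, 0.994, 0.007, 0.015]
force: [-2.0, -0.8, 9.3]
finger_gap: 0.125
```

```bash
python3 arc.py .025 2
```

```text
t 7.87 local [0.002  0.1628 0.335 ] theta 1.789 r 0.2212 F [-2.  -0.8  9.3] Tq [-0.3   0.34 -0.09] gap 0.125 q [ 0.01  0.33  1.52  0.01  1.26 -1.35] qd 0.11
tilt zt in local 0.028 0.018
1 1.81 [-0.   5.2  1.3]
2 1.84 [-0.   5.2  1.4]
```

Nearly at the stop. I'll push on slowly until the force shows contact.

Emit:
servo_tool:
  motion:
    - [0, 3, 2, 0, 0, 0, -1]
    - [0, 3, 2, 0, 0, 0, -1]
    - [0, 2, 2, 0, 0, 0, -1]
    - [0, 2, 1, 0, 0, 0, -1]

```text
t: 8.2
tcp_pos: [0.5435, 0.1193, 0.3157]
tool_rot: [0.105, 0.994, -0.006, 0.015]
force: [-1.5, -8.5, 3.3]
finger_gap: 0.127
```

```bash
python3 arc.py .025 1; python3 look.py 8
```

```text
t 8.2 local [0.002  0.164  0.3347] theta 1.794 r 0.2212 F [-1.5 -8.5  3.3] Tq [-1.39  0.3  -0.15] gap 0.127 q [ 0.02  0.33  1.52 -0.02  1.26 -1.33] qd 0.06
tilt zt in local 0.031 -0.008
1 1.82 [-0.   5.2  1.2]
t 8.2 tcp [0.5435 0.1193 0.3157] q [ 0.02  0.33  1.52 -0.02  1.26 -1.33] F [-1.5 -8.5  3.3] Tq [-1.39  0.3  -0.15] gap 0.127
R [[-0.978, 0.208, 0.029], [0.208, 0.978, -0.014], [-0.031, -0.008, -0.999]]
toolshift mm [  10.9 -261.8  184. ]
toolturn [-0.008  0.031  0.01 ]
wrist [[-14.0, 165.0], [112.0, 160.0], [1.0, 227.0], [-29.0, 98.0]]
top [[371.0, 253.0], [323.0, 243.0], [377.0, 226.0], [365.0, 280.0]]
side [[249.0, 267.0], [250.0, 234.0], [276.0, 266.0], [221.0, 268.0]]
```

View pics/side_8.png

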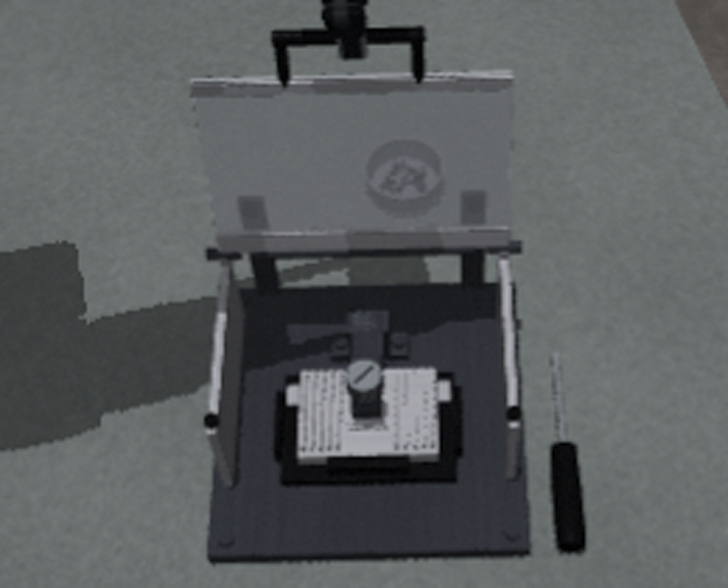

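View pics/wrist_8.png

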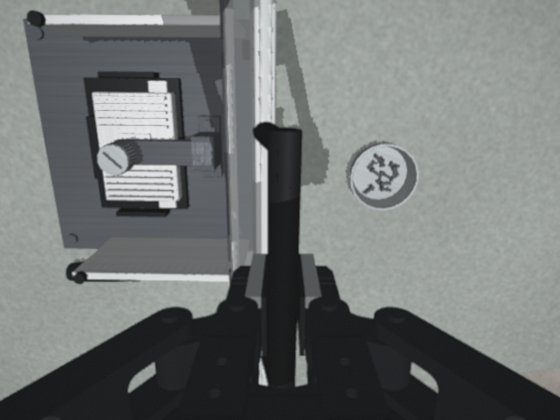

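The handle has stopped moving with an 8.5 N reaction, and its local position is 1.79 rad, so the guard is on its stop. I'll settle, release and rise.

Emit:
servo_tool:
  motion:
    - [0, 1, 0, 0, 0, 0, -1]
    - [0, 1, 0, 0, 0, 0, -1]
    - [0, 1, 0, 0, 0, 0, -1]
    - [0, 0, 0, 0, 0, 0, -1]
    - [0, 0, 0, 0, 0, 0, -0.2]
    - [0, 0, 0, 0, 0, 0, -0.2]
    - [0, 0, 0, 0, 0, 0, -0.2]
    - [0, 0, 0, 0, 0, 0, -0.2]
    - [0, 0, -10, 0, 0, 0, -0.2]
    - [0, 0, -20, 0, 0, 0, -0.2]
    - [0, 0, -25, 0, 0, 0, -0.2]
    - [0, 0, -10, 0, 0, 0, -0.2]

```text
t: 9.35
tcp_pos: [0.5383, 0.125, 0.378]
tool_rot: [0.105, 0.994, -0.004, 0.006]
force: [0.3, 0.4, -0.5]
finger_gap: 0.4
```

```bash
python3 arc.py .025 1; python3 look.py 9; python3 - <<'E'
from h import *
from station import manip
p=np.load("p.npy")
for n in("side","wrist"):
    d=manip.snapshot(n)
    for th in(1.6,1.7,1.8): print(n,th,proj([w(p,g(x,r,th))[0] for x,r in((-.058,.215),(.058,.215),(-.125,.178),(.125,.178))],d).round(1).tolist())
E
```

```text
t 9.35 local [-0.004   0.1684  0.397 ] theta 1.761 r 0.2831 F [ 0.3  0.4 -0.5] Tq [-0.01 -0.05  0.  ] gap 0.4 q [ 0.03  0.28  1.42 -0.01  1.43 -1.33] qd 0.29
tilt zt in local 0.013 -0.007
1 1.79 [-0.   5.3  1. ]
t 9.35 tcp [0.5383 0.125  0.378 ] q [ 0.03  0.28  1.42 -0.01  1.43 -1.33] F [ 0.3  0.4 -0.5] Tq [-0.01 -0.05  0.  ] gap 0.4
R [[-0.978, 0.209, 0.011], [0.209, 0.978, -0.01], [-0.013, -0.008, -1.0]]
toolshift mm [   1.9 -266.   246.5]
toolturn [-0.007  0.013  0.009]
wrist [[29.0, 163.0], [133.0, 159.0], [39.0, 215.0], [18.0, 106.0]]
top [[371.0, 253.0], [323.0, 243.0], [377.0, 226.0], [365.0, 280.0]]
side [[249.0, 267.0], [250.0, 234.0], [276.0, 266.0], [221.0, 268.0]]
side 1.6 [[215.3, 127.2], [271.6, 125.6], [185.8, 140.5], [303.7, 137.2]]
side 1.7 [[215.9, 120.2], [271.5, 118.6], [186.6, 134.7], [303.2, 131.4]]
side 1.8 [[216.6, 114.1], [271.3, 112.6], [187.5, 129.6], [302.7, 126.4]]
wrist 1.6 [[187.2, 131.8], [200.2, 338.2], [195.2, -4.9], [215.2, 385.4]]
wrist 1.7 [[232.3, 131.9], [238.2, 337.0], [229.4, -4.1], [240.1, 384.4]]
wrist 1.8 [[276.3, 131.6], [275.2, 333.5], [263.0, -2.5], [264.7, 381.5]]
```

View pics/side_9.png

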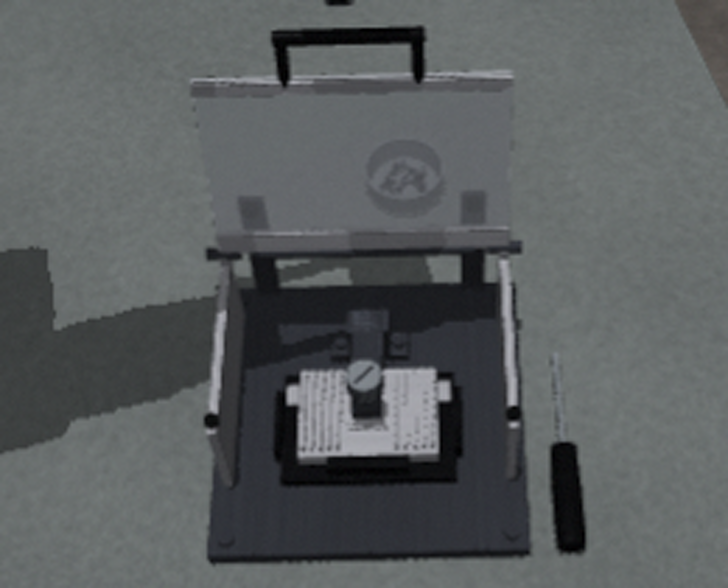

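View pics/wrist_9.png

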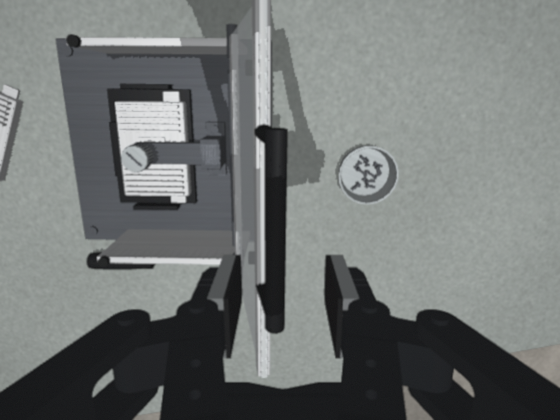

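The open guard matches the 1.8 rad prediction: handle at columns 275–276 in wrist and (217,113) in side. Next is the knob.

Emit:
servo_tool:
  motion:
    - [0, -30, -10, 0, 0.01, 0, 0.1]
    - [-1, -35, 0, 0, 0, 0, 0.1]
    - [-1, -35, 0, 0, 0, 0, 0.1]
    - [-1, -30, 0, 0, 0, 0, 0.1]
    - [-1, -20, 10, 0, 0, 0, 0.1]
    - [0, -8, 25, 0, 0, 0, 0.1]
    - [0, 0, 35, 0, 0, 0, 0.1]
    - [0, 0, 35, 0, 0, 0, 0.1]
    - [0, 0, 30, 0, 0, 0, 0.1]
    - [0, 0, 15, 0, 0, 0, 0.1]
    - [0, 0, 0, 0, 0, 0, 0.1]
    - [0, 0, 0, 0, 0, 0, 0.1]

```text
t: 10.6
tcp_pos: [0.4975, -0.0371, 0.2183]
tool_rot: [0.105, 0.994, -0.003, -0.013]
force: [-0.1, 0.5, -0.4]
finger_gap: 0.55
```

```bash
sed -i 's/^p=np.load.*/p=np.load("p.npy");h=w(p,[0,0,.093])[0];rel(manip,h)/' look.py; python3 look.py 10
```

```text
t 10.6 tcp [ 0.4975 -0.0371  0.2183] q [-0.29  0.39  1.74 -0.01  1.04 -1.65] F [-0.1  0.5 -0.4] Tq [-0.05 -0.06 -0.06] gap 0.55
R [[-0.978, 0.208, -0.026], [0.209, 0.978, -0.003], [0.025, -0.008, -1.0]]
toolshift mm [-11.4  -0.3 125.1]
toolturn [-0.008 -0.025  0.01 ]
wrist [[282.0, 210.0], [282.0, 214.0], [135.0, 306.0], [117.0, 133.0]]
top [[323.0, 244.0], [323.0, 243.0], [377.0, 226.0], [365.0, 280.0]]
side [[250.0, 236.0], [250.0, 234.0], [276.0, 266.0], [221.0, 268.0]]
```

View pics/wrist_10.png

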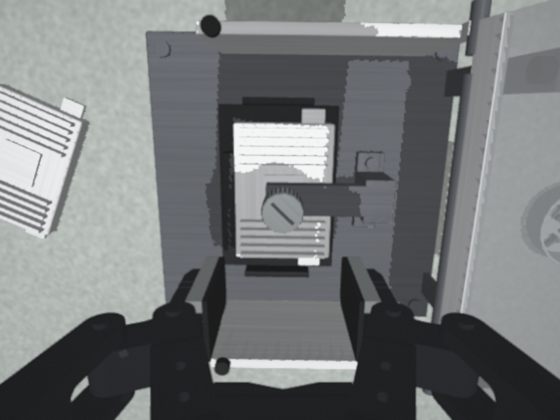

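View pics/side_10.png

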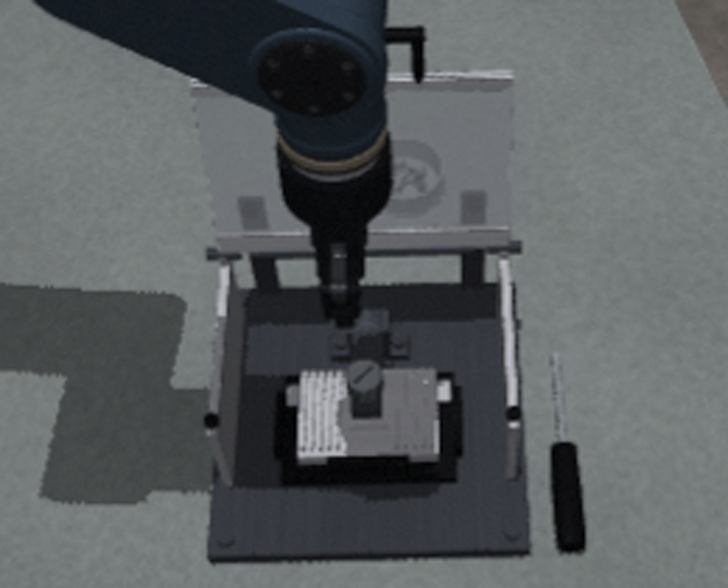

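Emit:
servo_tool:
  motion:
    - [-8, 0, 30, 0, -0.02, 0.01, 0.1]
    - [-3, 0, 30, 0, 0, 0, 0.1]
    - [0, 0, 20, 0, 0, 0, 0.1]
    - [0, 0, 0, 0, 0, 0, 0.1]
    - [0, 0, 0, 0, 0, 0, 0.1]

```text
t: 11.17
tcp_pos: [0.5193, -0.0423, 0.1472]
tool_rot: [0.109, 0.994, -0.006, 0.012]
force: [-0.2, -0.6, 0.5]
finger_gap: 0.55
```

```bash
python3 look.py 11
```

```text
t 11.17 tcp [ 0.5193 -0.0423  0.1472] q [-0.29  0.5   1.79 -0.01  0.82 -1.64] F [-0.2 -0.6  0.5] Tq [ 0.04 -0.03 -0.  ] gap 0.55
R [[-0.976, 0.217, 0.023], [0.217, 0.976, -0.016], [-0.026, -0.01, -1.0]]
toolshift mm [15.6 -0.3 53.8]
toolturn [-0.01   0.026  0.001]
wrist [[282.0, 201.0], [281.0, 208.0], [78.0, 337.0], [30.0, 91.0]]
top [[323.0, 244.0], [323.0, 243.0], [377.0, 226.0], [365.0, 280.0]]
side [[250.0, 236.0], [250.0, 234.0], [276.0, 266.0], [221.0, 268.0]]
```

View pics/wrist_11.png

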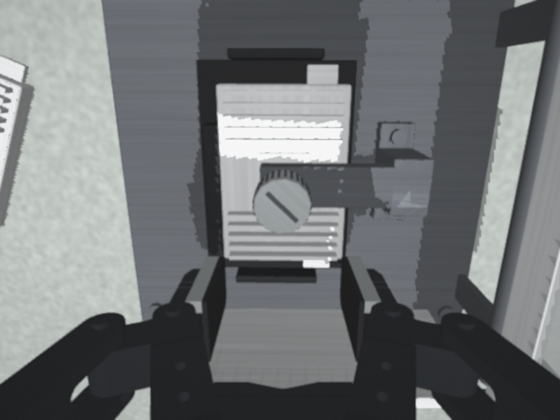

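Emit:
servo_tool:
  motion:
    - [7, 0, 0, -0.003, 0.01, 0, 0.1]
    - [5, 0, 0, 0, 0.005, 0, 0.1]
    - [0, 0, 0, 0, 0, 0, 0.1]
    - [0, 0, 0, 0, 0, 0, 0.1]

```text
t: 11.65
tcp_pos: [0.5086, -0.0399, 0.152]
tool_rot: [0.109, 0.994, -0.005, 0.009]
force: [-0.4, -0.0, 0.2]
finger_gap: 0.552
```

```bash
python3 look.py 12
```

```text
t 11.65 tcp [ 0.5086 -0.0399  0.152 ] q [-0.29  0.49  1.81 -0.01  0.83 -1.64] F [-0.4 -0.   0.2] Tq [-0.02 -0.01 -0.03] gap 0.552
R [[-0.976, 0.217, 0.017], [0.216, 0.976, -0.011], [-0.019, -0.008, -1.0]]
toolshift mm [ 4.2 -0.4 58.9]
toolturn [-0.008  0.019  0.001]
wrist [[282.0, 218.0], [281.0, 225.0], [86.0, 350.0], [43.0, 118.0]]
top [[323.0, 244.0], [323.0, 243.0], [377.0, 226.0], [365.0, 280.0]]
side [[250.0, 236.0], [250.0, 234.0], [276.0, 266.0], [221.0, 268.0]]
```

Emit:
servo_tool:
  motion:
    - [3, 0, 20, 0, 0.01, 0, 0.1]
    - [0, 0, 25, 0, 0.005, 0, 0.1]
    - [0, 0, 15, 0, 0, 0, 0.1]
    - [0, 0, 6, 0, 0, 0, 0.1]
    - [0, 0, 0, 0, 0, 0, 0.1]
    - [0, 0, 0, 0, 0, 0, 0.1]

```text
t: 12.3
tcp_pos: [0.5092, -0.0408, 0.0846]
tool_rot: [0.109, 0.994, -0.004, 0.004]
force: [0.0, 0.0, 0.9]
finger_gap: 0.551
```

```bash
python3 look.py 13
```

```text
t 12.3 tcp [ 0.5092 -0.0408  0.0846] q [-0.29  0.61  1.85 -0.01  0.68 -1.64] F [0.  0.  0.9] Tq [ 0.02 -0.01 -0.02] gap 0.551
R [[-0.976, 0.217, 0.007], [0.217, 0.976, -0.01], [-0.009, -0.008, -1.0]]
toolshift mm [ 3.9 -0.2 -8.4]
toolturn [-0.008  0.009  0.001]
wrist [[281.0, 273.0], [281.0, 288.0], [-11.0, 478.0], [-116.0, 136.0]]
top [[323.0, 244.0], [323.0, 243.0], [377.0, 226.0], [365.0, 280.0]]
side [[250.0, 236.0], [250.0, 234.0], [276.0, 266.0], [221.0, 268.0]]
```

View pics/wrist_13.png

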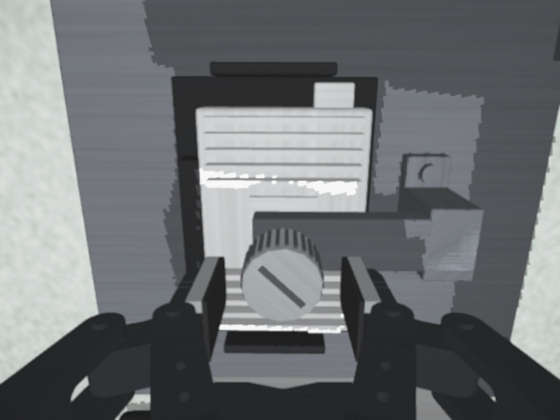

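Emit:
servo_tool:
  motion:
    - [4, 0, 8, 0, 0.004, 0, 0.1]
    - [0, 0, 0, 0, 0, 0, 0.1]
    - [0, 0, 0, 0, 0, 0, 0.1]

```text
t: 12.7
tcp_pos: [0.507, -0.0404, 0.0788]
tool_rot: [0.109, 0.994, -0.005, 0.005]
force: [1.1, -0.3, 0.6]
finger_gap: 0.55
```

```bash
python3 look.py 14
```

```text
t 12.7 tcp [ 0.507  -0.0404  0.0788] q [-0.29  0.62  1.86 -0.01  0.66 -1.64] F [ 1.1 -0.3  0.6] Tq [ 0.07 -0.02  0.02] gap 0.55
R [[-0.976, 0.216, 0.009], [0.216, 0.976, -0.011], [-0.011, -0.008, -1.0]]
toolshift mm [  1.5  -0.1 -14.3]
toolturn [-0.008  0.011  0.002]
wrist [[282.0, 286.0], [281.0, 303.0], [-21.0, 500.0], [-137.0, 149.0]]
top [[323.0, 244.0], [323.0, 243.0], [377.0, 226.0], [365.0, 280.0]]
side [[250.0, 236.0], [250.0, 234.0], [276.0, 266.0], [221.0, 268.0]]
```

View pics/wrist_14.png

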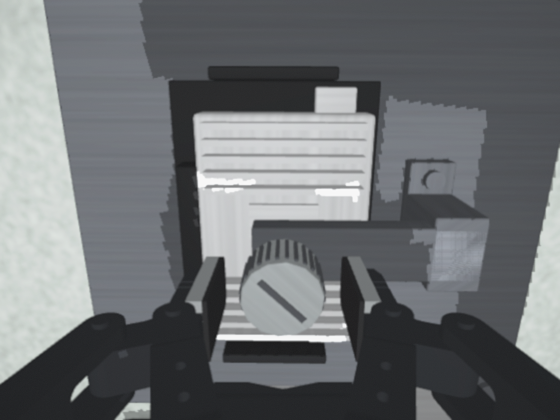

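Emit:
servo_tool:
  motion:
    - [3, 0, 3, 0, 0.004, 0, 0.1]
    - [0, 0, 0, 0, 0, 0, 0.1]
    - [0, 0, 0, 0, 0, 0, -1]
    - [0, 0, 0, 0, 0, 0, -1]
    - [0, 0, 0, 0, 0, 0, -1]
    - [0, 0, 0, 0, 0, 0, -1]
    - [0, 0, 0, 0, 0, 0, -1]
    - [0, 0, 0, 0, 0, 0, -1]
  grip_force: 40

```text
t: 13.52
tcp_pos: [0.5037, -0.0399, 0.0759]
tool_rot: [0.109, 0.994, -0.005, 0.003]
force: [-0.2, -0.4, 0.0]
finger_gap: 0.337
```

```bash
python3 look.py 15
```

```text
t 13.52 tcp [ 0.5037 -0.0399  0.0759] q [-0.3   0.62  1.86 -0.01  0.65 -1.64] F [-0.2 -0.4  0. ] Tq [-0.01  0.07 -0.02] gap 0.337
R [[-0.976, 0.216, 0.005], [0.216, 0.976, -0.01], [-0.007, -0.009, -1.0]]
toolshift mm [ -1.7   0.  -17.1]
toolturn [-0.009  0.007  0.002]
wrist [[282.0, 297.0], [282.0, 316.0], [-25.0, 516.0], [-144.0, 163.0]]
top [[323.0, 244.0], [323.0, 243.0], [377.0, 226.0], [365.0, 280.0]]
side [[250.0, 236.0], [250.0, 234.0], [276.0, 266.0], [221.0, 268.0]]
```

View pics/wrist_15.png

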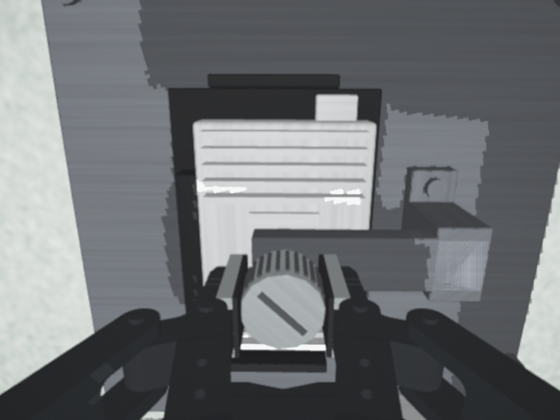

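Emit:
servo_tool:
  motion:
    - [0, 0, 0, 0, 0, 0.06, -1]
    - [0, 0, 0, 0, 0, 0.08, -1]
    - [0, 0, 0, 0, 0, 0.08, -1]
    - [0, 0, 0, 0, 0, 0.08, -1]
    - [0, 0, 0, 0, 0, 0.06, -1]

```text
t: 14.08
tcp_pos: [0.5038, -0.0397, 0.0758]
tool_rot: [0.292, 0.956, -0.004, 0.004]
force: [0.1, -0.0, 1.0]
finger_gap: 0.337
```

```bash
cat > turn.py <<'E'
from h import *
from station import manip
import sys
p=np.load("p.npy");s=manip.sense();M=R.from_quat(s["tool_rot"]).as_matrix()
yaw=np.arctan2(M[0,1],M[1,1])  # + = clockwise from above
c,sn=np.cos(p[2]),np.sin(p[2]);d=s["tcp_pos"][:2]-p[:2]
print("t",round(s["t"],2),"cwyaw",yaw.round(3),"tcp",s["tcp_pos"].round(4),"toolneeded",(M.T@(np.r_[p[:2],.076]-s["tcp_pos"])*1000).round(1),"tilt",M[2,:2].round(3),"F",s["force"].round(1),"Tq",s["ft_torque"].round(3),"gap",round(s["finger_gap"],3),"q6",s["q"][5].round(3),"tau6",s["tau"][5].round(3))
if len(sys.argv)>1:
    f=manip.snapshot("wrist")["frame"][:,:,::-1];cv2.imwrite(f"pics/k{sys.argv[1]}.png",f)
E
python3 turn.py 1
```

```text
t 14.08 cwyaw 0.593 tcp [ 0.5038 -0.0397  0.0758] toolneeded [-1.5  0.6 -0.2] tilt [-0.01  -0.006] F [ 0.1 -0.   1. ] Tq [-0.015  0.085  0.047] gap 0.337 q6 -1.262 tau6 -0.352
```

View pics/k1.png

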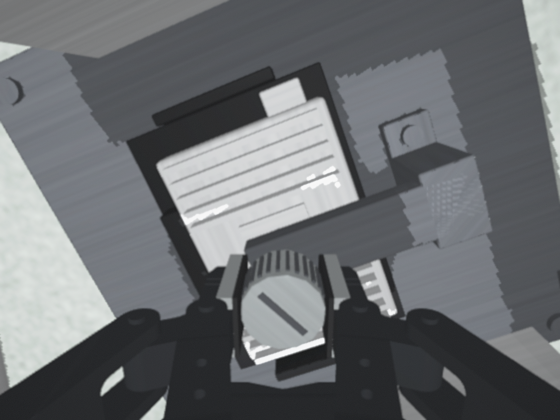

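The slot keeps its place between the fingers, so the knob turns with them, at about 0.05 N m. Continuing.

Emit:
servo_tool:
  motion:
    - [0, 0, 0, 0, 0, 0.06, -1]
    - [0, 0, 0, 0, 0, 0.06, -1]
    - [0, 0, 0, 0, 0, 0.05, -1]

```text
t: 14.38
tcp_pos: [0.5038, -0.0396, 0.0758]
tool_rot: [0.374, 0.927, -0.004, 0.004]
force: [-0.2, 0.0, 1.1]
finger_gap: 0.337
```

```bash
python3 turn.py
```

```text
t 14.38 cwyaw 0.766 tcp [ 0.5038 -0.0396  0.0758] toolneeded [-1.4  0.7 -0.2] tilt [-0.01  -0.004] F [-0.2  0.   1.1] Tq [-0.06   0.077  0.031] gap 0.337 q6 -1.088 tau6 -0.309
```

Emit:
servo_tool:
  motion:
    - [0, 0, 0, 0, 0, 0.06, -1]
    - [0, 0, 0, 0, 0, 0.06, -1]

```text
t: 14.55
tcp_pos: [0.5038, -0.0395, 0.0757]
tool_rot: [0.43, 0.903, -0.004, 0.004]
force: [0.2, -0.5, 0.0]
finger_gap: 0.339
```

```bash
python3 turn.py
```

```text
t 14.55 cwyaw 0.888 tcp [ 0.5038 -0.0395  0.0757] toolneeded [-1.3  0.9 -0.3] tilt [-0.011 -0.003] F [ 0.2 -0.5  0. ] Tq [-0.002  0.112  0.   ] gap 0.339 q6 -0.966 tau6 -0.432
```

Emit:
servo_tool:
  motion:
    - [0, 0, 0, 0, 0, 0.06, -1]
    - [0, 0, 0, 0, 0, 0.06, -1]

```text
t: 14.72
tcp_pos: [0.5039, -0.0395, 0.0757]
tool_rot: [0.484, 0.875, -0.003, 0.004]
force: [-0.0, -0.6, 0.5]
finger_gap: 0.337
```

```bash
python3 turn.py 2
```

```text
t 14.72 cwyaw 1.011 tcp [ 0.5039 -0.0395  0.0757] toolneeded [-1.2  1.  -0.3] tilt [-0.011 -0.002] F [-0.  -0.6  0.5] Tq [0.    0.06  0.064] gap 0.337 q6 -0.843 tau6 -0.431
```

Emit:
servo_tool:
  motion:
    - [0, 0, 0, 0, 0, 0.06, -1]
    - [0, 0, 0, 0, 0, 0.06, -1]

```text
t: 14.93
tcp_pos: [0.504, -0.0395, 0.0757]
tool_rot: [0.534, 0.845, -0.004, 0.005]
force: [0.5, 1.2, 0.4]
finger_gap: 0.335
```

```bash
python3 turn.py
```

```text
t 14.93 cwyaw 1.127 tcp [ 0.504  -0.0395  0.0757] toolneeded [-1.   1.  -0.3] tilt [-0.012 -0.001] F [0.5 1.2 0.4] Tq [ 0.21  -0.013  1.011] gap 0.335 q6 -0.725 tau6 0.471
```

Emit:
servo_tool:
  motion:
    - [0, 0, 0, 0, 0, 0.06, -1]
    - [0, 0, 0, 0, 0, 0.06, -1]

```text
t: 15.1
tcp_pos: [0.5041, -0.0395, 0.0757]
tool_rot: [0.581, 0.814, -0.004, 0.006]
force: [-0.2, -0.2, 1.2]
finger_gap: 0.332
```

```bash
python3 turn.py 3
```

```text
t 15.1 cwyaw 1.241 tcp [ 0.5041 -0.0395  0.0757] toolneeded [-0.9  1.  -0.3] tilt [-0.014  0.   ] F [-0.2 -0.2  1.2] Tq [ 0.066 -0.019  0.957] gap 0.332 q6 -0.608 tau6 0.309
```

```bash
python3 - <<'E'
import cv2,numpy as np
a=[cv2.resize(cv2.imread(f"pics/{k}.png")[230:370,210:350],None,fx=2.8,fy=2.8,interpolation=cv2.INTER_CUBIC) for k in("k2","k3")]
cv2.imwrite("pics/k23.png",np.hstack(a))
E
```

```text
(no output)
```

View pics/k23.png

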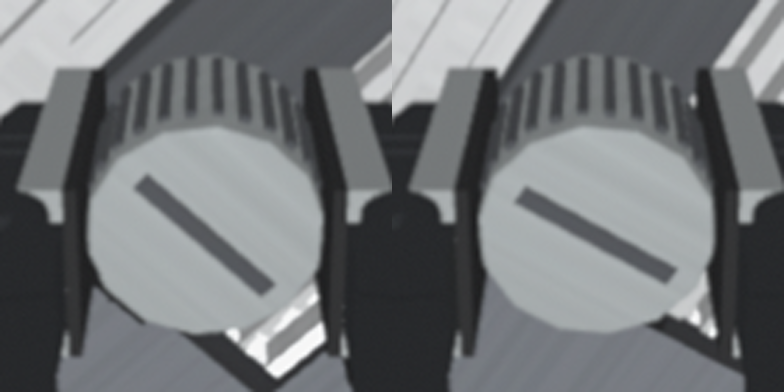

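At 1.127 and 1.241 rad the torque jumped to 1 N m. Between k2 and k3 the slot turned about 13° relative to the fingers. So the screw is seated and the fingers slipped about 0.2 rad on the knob. I'll back off 1.57 rad from a yaw of about 1.24.

Emit:
servo_tool:
  motion:
    - [0, 0, 0, 0, 0, 0, -1]
    - [0, 0, 0, 0, 0, 0, -1]

```text
t: 15.32
tcp_pos: [0.5042, -0.0395, 0.0757]
tool_rot: [0.577, 0.816, -0.005, 0.006]
force: [-0.5, 0.5, 0.2]
finger_gap: 0.338
```

```bash
python3 turn.py 4
```

```text
t 15.32 cwyaw 1.231 tcp [ 0.5042 -0.0395  0.0757] toolneeded [-0.9  0.9 -0.3] tilt [-0.015 -0.001] F [-0.5  0.5  0.2] Tq [0.053 0.015 0.633] gap 0.338 q6 -0.615 tau6 0.697
```

Emit:
servo_tool:
  motion:
    - [0, 0, 0, 0, 0, -0.05, -1]
    - [0, 0, 0, 0, 0, -0.08, -1]
    - [0, 0, 0, 0, 0, -0.08, -1]
    - [0, 0, 0, 0, 0, -0.08, -1]
    - [0, 0, 0, 0, 0, -0.08, -1]
    - [0, 0, 0, 0, 0, -0.08, -1]
    - [0, 0, 0, 0, 0, -0.08, -1]
    - [0, 0, 0, 0, 0, -0.05, -1]

```text
t: 16.03
tcp_pos: [0.504, -0.0396, 0.0758]
tool_rot: [0.313, 0.95, -0.003, 0.004]
force: [-0.8, 0.5, 1.8]
finger_gap: 0.337
```

```bash
python3 turn.py 5
```

```text
t 16.03 cwyaw 0.636 tcp [ 0.504  -0.0396  0.0758] toolneeded [-1.3  0.4 -0.2] tilt [-0.009 -0.004] F [-0.8  0.5  1.8] Tq [-0.012  0.003 -0.043] gap 0.337 q6 -1.221 tau6 0.219
```

View pics/k5.png

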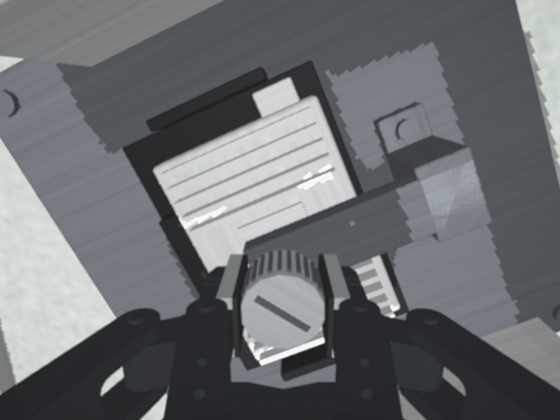

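Emit:
servo_tool:
  motion:
    - [0, 0, 0, 0, 0, -0.06, -1]
    - [0, 0, 0, 0, 0, -0.08, -1]
    - [0, 0, 0, 0, 0, -0.08, -1]
    - [0, 0, 0, 0, 0, -0.08, -1]
    - [0, 0, 0, 0, 0, -0.08, -1]
    - [0, 0, 0, 0, 0, -0.08, -1]
    - [0, 0, 0, 0, 0, -0.08, -1]
    - [0, 0, 0, 0, 0, -0.08, -1]
    - [0, 0, 0, 0, 0, -0.08, -1]
    - [0, 0, 0, 0, 0, -0.08, -1]
    - [0, 0, 0, 0, 0, -0.08, -1]

```text
t: 17.0
tcp_pos: [0.5038, -0.04, 0.076]
tool_rot: [-0.118, 0.993, -0.001, 0.003]
force: [-0.9, -1.9, 0.8]
finger_gap: 0.34
```

```bash
python3 turn.py
```

```text
t 17.0 cwyaw -0.236 tcp [ 0.5038 -0.04    0.076 ] toolneeded [-1.5 -0.4 -0. ] tilt [-0.006 -0.004] F [-0.9 -1.9  0.8] Tq [ 0.06   0.099 -0.053] gap 0.34 q6 -2.107 tau6 0.598
```

Emit:
servo_tool:
  motion:
    - [0, 0, 0, 0, 0, -0.07, -1]
    - [0, 0, 0, 0, 0, -0.05, -1]
    - [0, 0, 0, 0, 0, 0, -1]
    - [0, 0, 0, 0, 0, 0, -1]
    - [0, 0, 0, 0, 0, 0, -1]

```text
t: 17.42
tcp_pos: [0.5038, -0.0401, 0.076]
tool_rot: [-0.175, 0.985, -0.0, 0.003]
force: [0.2, 1.1, 0.2]
finger_gap: 0.339
```

```bash
python3 turn.py 6; python3 look.py 20;  python3 - <<'E'
import cv2,numpy as np
a=[cv2.resize(cv2.imread(f"pics/{k}.png")[230:370,210:350],None,fx=2.8,fy=2.8,interpolation=cv2.INTER_CUBIC) for k in("k4","k6")]
cv2.imwrite("pics/k46.png",np.hstack(a))
E
```

```text
t 17.42 cwyaw -0.352 tcp [ 0.5038 -0.0401  0.076 ] toolneeded [-1.5 -0.4  0. ] tilt [-0.006 -0.002] F [0.2 1.1 0.2] Tq [ 0.071 -0.016  0.018] gap 0.339 q6 -2.227 tau6 0.028
t 17.47 tcp [ 0.5038 -0.0401  0.076 ] q [-0.3   0.62  1.86  0.    0.65 -2.23] F [0.3 0.1 0.5] Tq [0.03 0.07 0.04] gap 0.342
R [[-0.939, -0.345, 0.007], [-0.345, 0.939, 0.0], [-0.006, -0.002, -1.0]]
toolshift mm [ -1.5  -0.5 -17. ]
toolturn [-0.     0.007  0.572]
wrist [[281.0, 297.0], [281.0, 315.0], [-138.0, 354.0], [14.0, -61.0]]
top [[323.0, 244.0], [323.0, 243.0], [377.0, 226.0], [365.0, 280.0]]
side [[250.0, 236.0], [250.0, 234.0], [276.0, 266.0], [221.0, 268.0]]
```

View pics/k46.png

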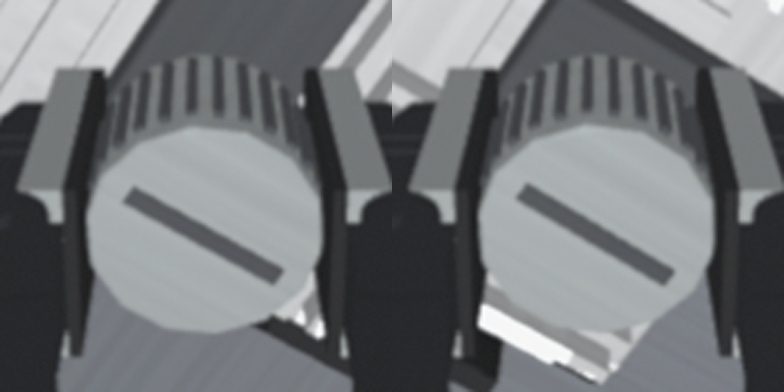

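View pics/side_20.png

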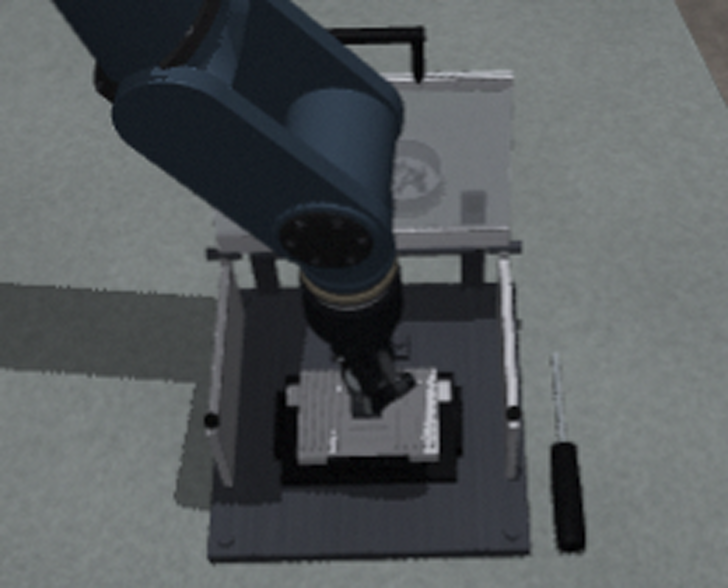

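The slot sits within 2° of its seated-grip position, so the screw stands about 1.55 rad off its seat. The guard's handle is unmoved in the side picture. Handing in.

```bash
python3 turn.py; python3 -c "
from station import manip
print(abs(manip.sense()['qd']).max()); print(manip.sign_off())"
```

```text
t 17.62 cwyaw -0.353 tcp [ 0.5038 -0.0401  0.076 ] toolneeded [-1.4 -0.5  0. ] tilt [-0.006 -0.002] F [ 0.7 -0.4 -0.1] Tq [ 0.042 -0.004  0.005] gap 0.338 q6 -2.228 tau6 -0.002
0.0032507483488993555
the job is handed in; nothing more can be done
None
```

The job was handed in at t = 17.6 s; the sign-off reports no verdict.

- **Guard:** I gripped the handle, swung the guard up and laid it on its open stop. After release its handle matched the 1.8 rad prediction in the side and wrist pictures. It was still there in the last side picture.
- **Seating:** I turned the thumbscrew about 0.8 rad clockwise until the torque jumped from about 0.05 to 1 N m. The fingers then slipped about 0.2 rad on the knob, so I measured the back-off from the tool's yaw after that slip.
- **Back-off:** The tool turned 1.58 rad counter-clockwise. The slot's position in the grip shifted by only about 2°, which puts the screw about 1.55 rad off its seat. At hand-in the arm was still and the fingers were closed on the knob at the 40 N setting, with the gap steady at 0.34.
- **Loose items:** The arm touched none of them. The dish and screwdriver were unmoved in the last side picture. The spare module lies outside that crop, so I did not check it separately at the end.
- **Disagreement:** The handle radius I measured during the swing read up to 9 mm too large. That fits the bar sliding a little in the grip, and the pictures showed no effect on the final guard position.

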